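# Find the loose lid board of the garden-table cutlery caddy and push it open

### The arm

A 6-joint arm with a two-finger parallel gripper is mounted at the origin on the work surface. World frame = base frame: x ahead of the robot, y to its left, z up, the work surface at z = 0. Lengths are in mm, angles in rad, forces in N, time in s.
With the tool pointing down it reaches from about 350 to 975 mm from the base axis. Payload 7.1 kg.
Tool frame: the origin (TCP) lies on the front face of the gripper's body, between the roots of the fingers; the fingertips stand 80 mm ahead of it and the grasp point (between the pads) lies 61 mm ahead of it (env.tips_ahead is the distance from the TCP to the fingertips, in mm); z points along the fingers, y is the line along which they close (so a half turn about z gives the same grasp; the last joint's range is limited). The gripper opens to 88 mm and grips with 3 to 60 N. Pads are 20 mm wide; open, the fingers measure 115 mm over their backs; the gripper's body (75 mm by 178 mm) begins 61 mm behind the grasp point.
Start: joints at [1.182, 0.423, 1.63, -0, 1.089, -0.019], TCP at [225.861, 582.745, 302.675] pointing down, gripper open.
Joint ranges: [-3, 3], [-0.9, 2.11], [0.09, 2.58], [-1.31, 4.45], [0.11, 2.69], [-2.54, 2.54]. Speed limits (rad/s): [2.39, 2.39, 3.01, 3.14, 3.14, 3.14].

### API

Orientations are given as a unit quaternion [x, y, z, w].
In Python, from station import env, set_gripper, viewer, workorder gives the robot as it stands. Calls block until the motion is done:
- env.reach(position, orientation): joint-space move of the TCP to a pose.
- env.move_l(position, rot=None, rate=150, f_stop=None): straight line of the TCP; rot=None keeps the orientation; rate is the mean speed in mm/s. With f_stop (N) it stops when the force on the tool has changed by that much, and returns True; else False.
- env.move_joints(angles): joint-space move.
- set_gripper(opening): finger opening in mm; the grip force is fixed at half the most; returns when the fingers have stopped.
- env.hold(seconds).
- env.ik(position, orientation): joint angles nearest the present ones, or None.
- env.read_state(): the state.
- viewer.camera(name): name is "side" or "top"; returns the picture (420x560x3 uint8, blue, green, red); there is no depth.
- viewer.camera_params(name): a dict with "fx", "fy", "cx", "cy" (pixels), "pose" (4x4, takes a point from camera to world coordinates). Camera axes: x right, y up, looking along -z (the intrinsics and any distortion apply to the point x, -y, -z); pixel columns grow to the right and rows downward; lengths in mm; the calibration is good to about 2 mm. A picture is of the moment at which its call begins. camera_params takes no time and is no camera call.
A pose or a line that the arm cannot do raises env.IKError and nothing moves.
- workorder.sign_off(): hands the job in; it is judged then, once.
The state is a dict: "time_s": time; "qpos": joint angles; "dq": joint speeds; "tau": joint torques, N m; "tool_pos": TCP position; "orientation": TCP orientation; "force": force on the tool from outside, world axes, zero at the start; "wrist_torque": the same for the moment, N m; "width": finger opening in mm; "grip_force": force on a finger pad.
Only numpy, scipy, OpenCV 4.12 (cv2) and the standard library are available. Lean on these libraries where they do the work, as an engineer would, in place of code of your own. Each camera call takes 0.05 s, during which the arm holds its last target. There are 200 camera calls.

### The job

One of the four identical boards in the top of the wooden cutlery caddy is loose: press down with the fingertips on the ends of the boards farther from the robot, one after another, until you find the one that rocks, and press that end down so that its near end stands up. Then push the raised end away from the robot until the board stands fully upright, so the cutlery can be reached. Pick nothing up, and leave the breakfast things where they stand.

Things in the scene. Friction and masses are not known exactly. Their poses are not given: they have to be found in the camera images.
- caddy: Fixed wooden cutlery caddy, 240 (x) x 440 (y) x 90 mm high; origin at the centre of its underside, x away from the robot, y left. Four identical boards lie flush in its top, each 180 (x) x 60 (y) x 14 mm, centred at x = 2.5, y = -99, -33, 33, 99 mm. Three are screwed fast; one, in any place, is loose. A flush rim borders them.
- pin (a point): Point of the caddy on the line (along the caddy's y) of the cross pin on which the loose board turns: x = 30, y = 0, z = 83 mm in the caddy's frame. The loose board reaches 62.5 mm beyond it (away from the robot) and 117.5 mm to the near side. The pin is stiff: the board stays at any angle it is left at. Upright, it stands 117.5 mm above the pin, underside facing the robot.
- loose_board (a joint): Angle of the loose board, whichever place it is in: 0 lying flush and shut, growing as its far end goes down and its near end rises, 1.57 rad standing upright against its stop.
- press0 (a point): Press point on the rightmost (-y) board: on its top face, on its middle line, 42 mm beyond the pin, 20.5 mm from its far end. Here 3 to 7 N sends the loose board's far end down into the hollow caddy (free to 70 mm below the top) and its near end up; a screwed board does not give. Pressing a near end does nothing.
- press1 (a point): Press point on the second from the right board: on its top face, on its middle line, 42 mm beyond the pin, 20.5 mm from its far end. Here 3 to 7 N sends the loose board's far end down into the hollow caddy (free to 70 mm below the top) and its near end up; a screwed board does not give. Pressing a near end does nothing.
- press2 (a point): Press point on the second from the left board: on its top face, on its middle line, 42 mm beyond the pin, 20.5 mm from its far end. Here 3 to 7 N sends the loose board's far end down into the hollow caddy (free to 70 mm below the top) and its near end up; a screwed board does not give. Pressing a near end does nothing.
- press3 (a point): Press point on the leftmost (+y) board: on its top face, on its middle line, 42 mm beyond the pin, 20.5 mm from its far end. Here 3 to 7 N sends the loose board's far end down into the hollow caddy (free to 70 mm below the top) and its near end up; a screwed board does not give. Pressing a near end does nothing.
- egg_cup: White egg cup with an egg, 42 mm across, 44 mm high, on the left (+y) end wing of the caddy; origin at the centre of its underside. Not part of the job: leave it.
- salt_dish: White salt dish, 52 mm across, 30 mm high, on the right (-y) end wing of the caddy; origin at the centre of its underside. Not part of the job: leave it.
- jam_jar: Jam jar, 70 mm across, 100 mm high, right (-y) of the caddy; origin at the centre of its underside. Not part of the job: leave it.
- glass: Drinking glass, 72 mm across, 110 mm high, left (+y) of the caddy; origin at the centre of its underside. Not part of the job: leave it.
- butter_knife: Steel butter knife, 210 mm long, 9 mm high, lying beyond the caddy (+x); origin at the centre of its underside (handle end to -x of its own frame). Not part of the job: leave it.
- plate: White plate, 220 mm across, 20 mm high, far left; origin at the centre of its underside. Not part of the job: leave it.
- croissant_board: Dark bread board 120 x 170 mm with a croissant on it, 69 mm high, far right; origin at the centre of its underside. Not part of the job: leave it.
- mug: Blue mug, 80 mm across, 90 mm high, on the right, nearer the robot; origin at the centre of its underside. Not part of the job: leave it.

How it is judged:
By the outcome, as a careful person would: the job done as asked, in the order asked, and still so for the second after the job is handed in, with the robot touching nothing.
It also fails if it takes over 54 s, if anything falls off the work surface, if the arm or the gripper's body presses on something with over 40 N, if the wrist force passes 120 N, or if a joint passes its speed limit or range.

## Working session

There is one attempt and no reset: what is moved stays moved. The work goes in short steps, each a Python script; the robot and the scene stay as the last script left them, time stands still between calls to the robot, and variables do not carry over. Pictures are saved under pics/ and viewed, at most 10 in all, crops included, and the job is handed in when it is done.

```bash
mkdir -p pics; ls
python3 - <<'E'
from station import env, viewer
import cv2
for n in("top","side"):
    cv2.imwrite(f"pics/{n}0.png",viewer.camera(n)); p=viewer.camera_params(n); print(p)
s=env.read_state(); print(s["time_s"],s["orientation"],s["force"],s["width"])
E
```

```text
pics
{'fx': 461.3424851496835, 'fy': 461.3424851496835, 'cx': 276.49511239032205, 'cy': 207.75301858463325, 'pose': array([[-2.07643483e-02,  9.86899410e-01, -1.59994989e-01,
         3.51027212e+02],
       [-9.99762585e-01, -2.15533882e-02, -3.19764771e-03,
        -2.78465454e+01],
       [-6.60419076e-03,  1.59890607e-01,  9.87112647e-01,
         1.41346751e+03],
       [ 0.00000000e+00,  0.00000000e+00,  0.00000000e+00,
         1.00000000e+00]])}
{'fx': 497.31406275249196, 'fy': 497.31406275249196, 'cx': 281.82570419337554, 'cy': 211.87173894219507, 'pose': array([[ 9.71047078e-01,  1.44751272e-01, -1.90038526e-01,
         2.89776520e+02],
       [-2.38588326e-01,  5.47807882e-01, -8.01861668e-01,
        -1.23903042e+03],
       [-1.19658943e-02,  8.23986404e-01,  5.66483207e-01,
         9.22249256e+02],
       [ 0.00000000e+00,  0.00000000e+00,  0.00000000e+00,
         1.00000000e+00]])}
0.1 [ 1.83846764e-01  9.82954669e-01 -6.82765712e-04 -1.40228627e-04] [-0.27518461  0.22064768  0.26768978] 87.62138814568884
```

View pics/top0.png

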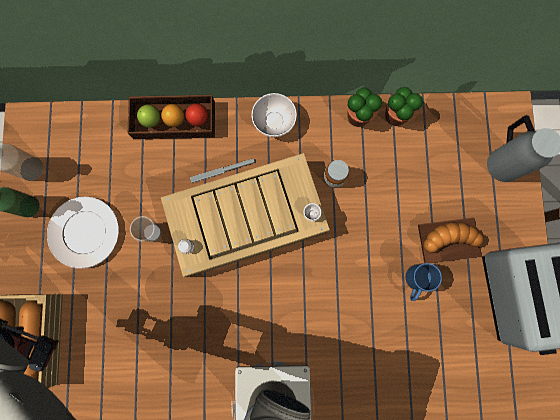

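View pics/side0.png

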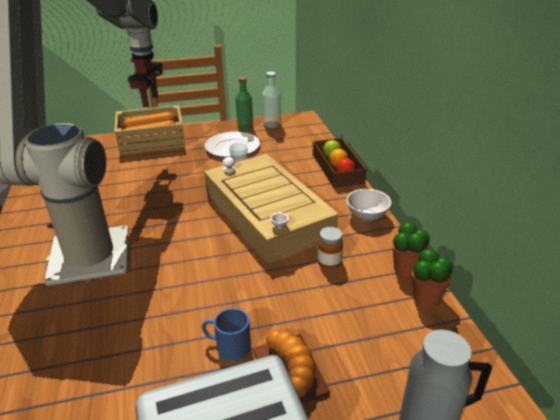

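The top view shows the caddy turned about 17°, with top corners near (162,198), (304,154), (329,229) and (187,276). The side view shows it at about (205..335, 158..255). I'll enlarge both views to measure it.

Run:
```python
import cv2
t=cv2.imread("pics/top0.png")[140:290,150:350]; cv2.imwrite("pics/tc.png",cv2.resize(t,None,fx=4,fy=4,interpolation=cv2.INTER_CUBIC))
t=cv2.imread("pics/side0.png")[150:262,195:345]; cv2.imwrite("pics/sc.png",cv2.resize(t,None,fx=5,fy=5,interpolation=cv2.INTER_CUBIC))
```

```text
(no output)
```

View pics/tc.png

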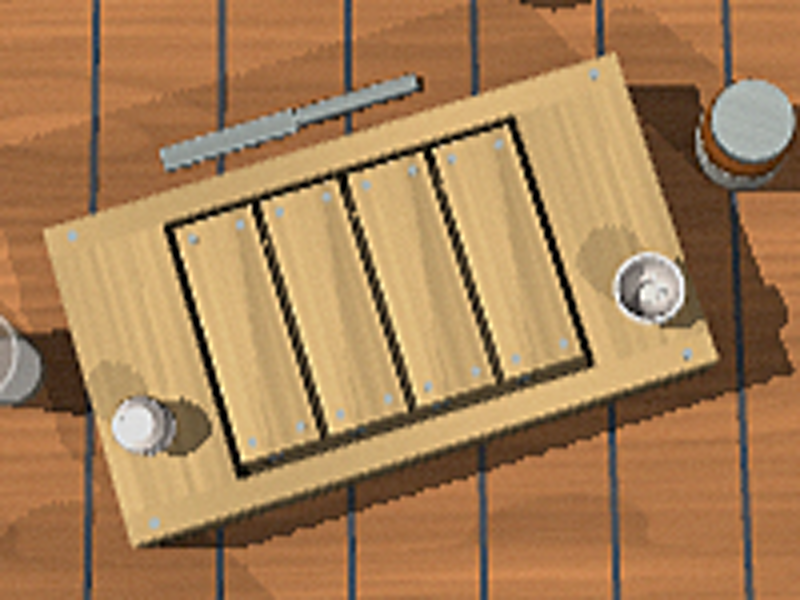

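View pics/sc.png

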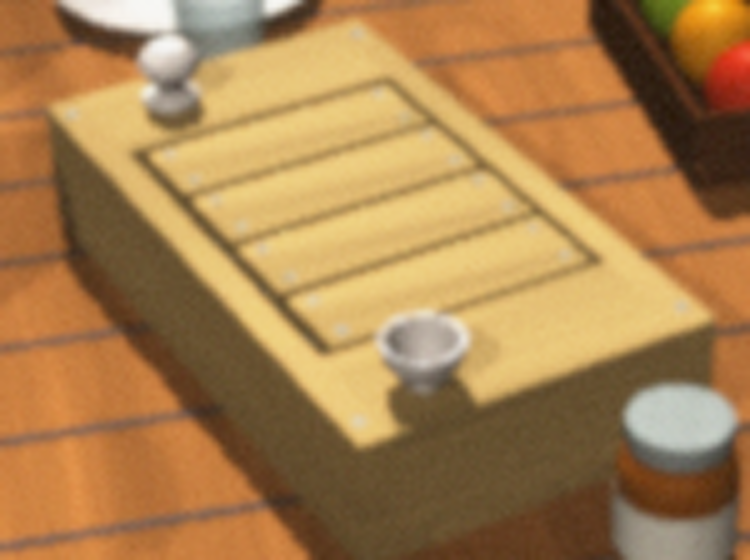

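The top crop shows caddy top corners at (45,231), (614,54), (718,356) and (134,543). The side crop shows them at (355,18), (50,110), (360,447) and (712,320). I'll fit the pose to these.

```bash
cat > h.py <<'E'
import numpy as np
from scipy.spatial.transform import Rotation as R
from station import env, set_gripper, viewer, workorder
def proj(P,p):
    T=np.linalg.inv(p["pose"]); c=(T[:3,:3]@np.atleast_2d(P).T).T+T[:3,3]
    return np.c_[p["cx"]+p["fx"]*c[:,0]/-c[:,2], p["cy"]+p["fy"]*-c[:,1]/-c[:,2]]
def cad(q,L):  # caddy pose (x,y,yaw,z)-> world
    c,s=np.cos(q[2]),np.sin(q[2]); L=np.atleast_2d(L)
    return np.c_[q[0]+c*L[:,0]-s*L[:,1], q[1]+s*L[:,0]+c*L[:,1], L[:,2]+(q[3] if len(q)>3 else 0)]
E
python3 - <<'E'
from h import *
from scipy.optimize import least_squares
L=np.array([[120,220,90],[120,-220,90],[-120,-220,90],[-120,220,90.]])
t=(np.array([[45,231],[614,54],[718,356],[134,543.]])+.5)/4-.5+[150,140]
s=(np.array([[355,18],[712,320],[360,447],[50,110.]])+.5)/5-.5+[195,150]
pt,ps=viewer.camera_params("top"),viewer.camera_params("side")
for nz in (3,4):
  for w in ((1,1),(1,0)):
    if nz==4 and w[1]==0: continue
    f=lambda q:np.r_[w[0]*(proj(cad(q,L),pt)-t).ravel(),w[1]*(proj(cad(q,L),ps)-s).ravel()]
    r=least_squares(f,[600,0,0.3,0][:nz]); print(r.x.round(3),r.fun.round(1))
    if nz==3 and w==(1,1): q=r.x
np.save("q.npy",q)
B=[[72,y,90] for y in(-99,-33,33,99)]
print(cad(q,B).round(0)); print(cad(q,[[-87.5,y,90] for y in(-99,99)]).round())
print(((proj(cad(q,B),pt)-[150,140])*4).round())
tilt=0.6
yaw=q[2]
for T in (0,.3,.6,.9):
  for flip in(0,np.pi):
    rot=R.from_euler("z",yaw)*R.from_euler("y",-T)*R.from_euler("y",np.pi)*R.from_euler("z",flip)
    print(T,flip,[env.ik(cad(q,[b[0],b[1],b[2]+0])[0]-rot.apply([0,0,80-30*0]),rot.as_quat()) is not None for b in B])
E
```

```text
[5.51129e+02 6.92520e+01 2.87000e-01] [-0.2 -0.1  0.6 -0.3  0.6  1.  -0.2  1.   0.7 -0.3  1.3 -0.9  0.2 -0.5
 -0.7 -1.2]
[5.52449e+02 6.98800e+01 2.89000e-01] [-0.5 -0.4  0.3 -0.8  0.4  0.4 -0.3  0.7  0.  -0.   0.  -0.   0.  -0.
 -0.  -0. ]
[ 5.51692e+02  7.06690e+01  2.87000e-01 -3.82700e+00] [-0.4 -0.   0.1 -0.1  0.   0.9 -0.4  0.9  0.7  0.5  1.3 -0.1  0.4  0.3
 -0.4 -0.5]
[[648.  -5.  90.]
 [630.  58.  90.]
 [611. 121.  90.]
 [592. 185.  90.]]
[[495. -50.  90.]
 [439. 139.  90.]]
[[479. 160.]
 [393. 187.]
 [307. 214.]
 [220. 241.]]
0 0 [True, True, True, True]
0 3.141592653589793 [True, True, True, True]
0.3 0 [True, True, True, True]
0.3 3.141592653589793 [True, True, True, True]
0.6 0 [False, False, True, False]
0.6 3.141592653589793 [True, True, True, False]
0.9 0 [True, True, True, True]
0.9 3.141592653589793 [True, True, True, True]
```

```bash
cat >> h.py <<'E'
q=np.array([551.6,69.5,0.288])
ROT=R.from_euler("z",q[2])*R.from_euler("y",np.pi)
def tcp(x,y,z): return cad(q,[[x,y,z+env.tips_ahead]])[0]   # tips at caddy-frame point
def tip():
    d=env.read_state()["tool_pos"]-np.array([q[0],q[1],env.tips_ahead])
    return (R.from_euler("z",-q[2]).apply(d)).round(1)
Y=[-99,-33,33,99]
E
python3 - <<'E'
from h import *
# half turn giving the last joint nearest its middle
o=min([ROT,ROT*R.from_euler("z",np.pi)],key=lambda r:abs(env.ik(tcp(72,99,180),r.as_quat())[5]))
set_gripper(0)
env.reach(tcp(72,99,160),o.as_quat()); print(o.as_quat(),env.read_state()["qpos"])
for i in (3,2,1,0):
    env.move_l(tcp(72,Y[i],110),rate=150)
    hit=env.move_l(tcp(72,Y[i],56),rate=40,f_stop=12)
    s=env.read_state(); print(i,hit,tip(),np.round(s["force"],1),round(s["time_s"],1))
    if tip()[2]<75:
        break
    env.move_l(tcp(72,Y[i],110),rate=120)
import cv2; cv2.imwrite("pics/s1.png",viewer.camera("side"))
E
```

```text
[ 9.89649904e-01  1.43502852e-01  6.05985793e-17 -8.78701540e-18] [2.84377895e-01 4.91059900e-01 1.68384321e+00 1.98348899e-04
 9.66525884e-01 1.56566607e+00]
3 True [72.1 99.  90.4] [-1.5  0.5  6.4] 4.6
2 False [72. 33. 56.] [ 1.1 -0.5 -0. ] 7.0
```

Run:
```python
from h import *
import cv2
env.move_l(tcp(72,33,150),rate=150)
a=cv2.imread("pics/s1.png")[120:270,180:380]; b=viewer.camera("side")[120:270,180:380]
cv2.imwrite("pics/s2.png",cv2.resize(np.hstack([a,b]),None,fx=2,fy=2,interpolation=cv2.INTER_CUBIC))
```

```text
(no output)
```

View pics/s2.png

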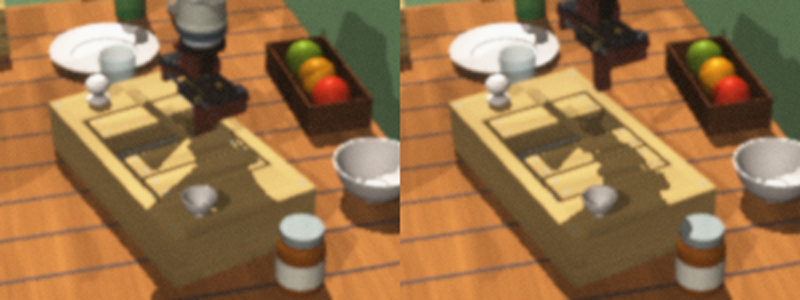

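The second board from the left (place 2) rocked: its near end stands up and the well is open around (560,140) in the right half. Next I'll touch the raised end from the near side, then push it along the arc.

Run:
```python
from h import *
from scipy.optimize import brentq
env.move_l(tcp(72,33,225),rate=200); env.move_l(tcp(-130,33,225),rate=200); env.move_l(tcp(-130,33,128),rate=150)
hit=env.move_l(tcp(-50,33,128),rate=30,f_stop=2.5)
s=env.read_state(); x=tip()[0]; print(hit,tip(),np.round(s["force"],1))
edge=lambda t:(30-117.5*np.cos(t)-7*np.sin(t), 83+117.5*np.sin(t)-7*np.cos(t))
th=brentq(lambda t:edge(t)[0]-10-x,0.3,1.5); print("theta",th,edge(th),s["time_s"])
import cv2; cv2.imwrite("pics/s3.png",cv2.resize(viewer.camera("side")[120:270,180:380],None,fx=3,fy=3))
```

```text
True [-62.7  33.1 127.7] [ 1.  -0.1  0.4]
theta 0.8512780366530127 (np.float64(-52.7), np.float64(166.76132759215318)) 12.3083
```

View pics/s3.png

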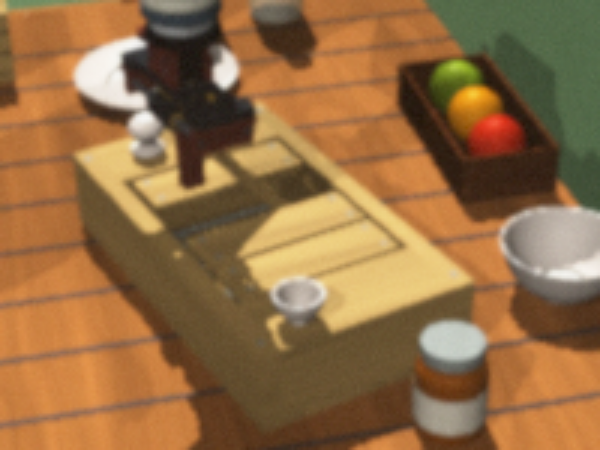

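The finger touches the raised end at about θ = 0.85, as the press depth predicted. Now the arc push.

Run:
```python
from h import *
edge=lambda t:(30-117.5*np.cos(t)-7*np.sin(t), 83+117.5*np.sin(t)-7*np.cos(t))
for t in np.linspace(0.85,1.65,8)[1:]:
    ex,ez=edge(t); hit=env.move_l(tcp(ex-10,33,ez-39),rate=40,f_stop=14)
    s=env.read_state(); print(round(t,2),hit,tip(),np.round(R.from_euler("z",-q[2]).apply(s["force"]),1))
    if hit: break
env.hold(0.3); print(tip(),s["time_s"])
import cv2
for n,(r,c) in dict(side=(90,180),top=(130,150)).items(): cv2.imwrite(f"pics/{n}4.png",viewer.camera(n)[r:r+150,c:c+200])
cv2.imwrite("pics/s4.png",cv2.resize(np.hstack([cv2.imread("pics/side4.png"),cv2.imread("pics/top4.png")]),None,fx=2,fy=2))
```

```text
0.96 False [-52.4  33.  136.8] [ 0.4  0.5 -0.2]
1.08 False [-41.3  33.  144.4] [ 0.1  0.5 -1.2]
1.19 False [-29.5  33.  150.8] [-0.6  0.1 -0.5]
1.31 False [-17.   33.  155.7] [-0.9  0.6 -0.9]
1.42 False [ -4.1  33.  159.2] [-0.2 -0.1  0.5]
1.54 False [  9.2  33.  161.2] [-0.7  0.5 -0.5]
1.65 True [ 10.8  33.1 160.6] [-2.2  0.3  2. ]
[ 10.8  33.1 160.3] 15.5
```

View pics/s4.png

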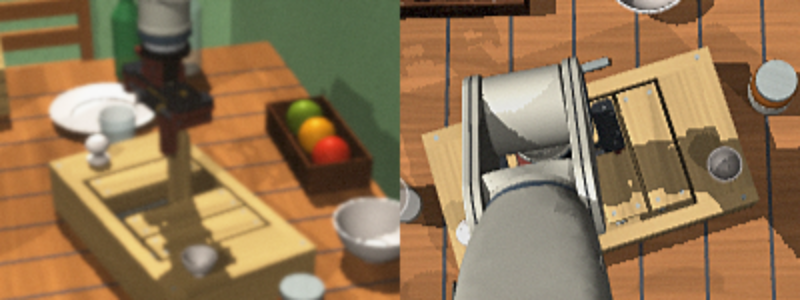

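The board stands upright, with the finger against its underside. I'll push once more to confirm the stop, then back off and check.

Run:
```python
from h import *
import cv2
for k in range(2):
    x,y,z=tip(); hit=env.move_l(tcp(x+6,33,z),rate=15,f_stop=18); p=tip()
    print(hit,p,np.round(R.from_euler("z",-q[2]).apply(env.read_state()["force"]),1))
    if not hit: break
env.move_l(tcp(-40,33,165),rate=100); env.move_l(tcp(-130,33,260),rate=200)
env.move_l(tcp(-130,33,330),rate=150)
env.move_joints(np.r_[1.1,env.read_state()["qpos"][1:]])
P=[[23+a,33+b,z] for z in(90,200.5) for a,b in((0,-30),(0,30),(14,-30),(14,30))]
o=[]
for n,(r,c) in dict(side=(110,210),top=(140,180)).items():
    im=cv2.resize(viewer.camera(n)[r:r+100,c:c+100],None,fx=4,fy=4,interpolation=cv2.INTER_CUBIC)
    for u in proj(cad(q,P),viewer.camera_params(n)): cv2.circle(im,tuple(int(v) for v in ((u-[c,r]+.5)*4)),3,(0,0,255),1)
    o.append(im)
cv2.imwrite("pics/s5.png",np.hstack(o)); print(env.read_state()["time_s"])
```

```text
True [ 11.1  33.2 159.7] [-0.1  0.2  0.7]
True [ 11.4  33.3 158.9] [-0.  -0.8 -0.4]
20.1833
```

View pics/s5.png

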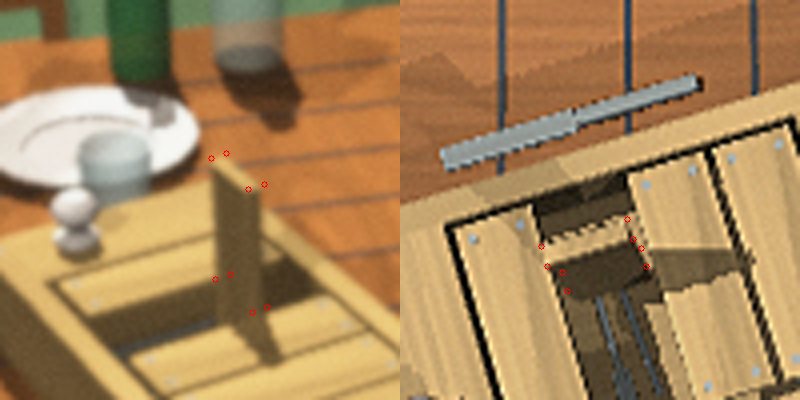

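The board stands upright. Its end face sits on the predicted points (541,245), (628,219), (547,267) and (634,240) in the top half of the picture. It didn't give under repeated 18 N pushes, and the things in view are where they were. Handing in.

```bash
python3 -c "
from station import workorder
print(workorder.sign_off())"
```

```text
the job is handed in; nothing more can be done
None
```

I pressed the leftmost board first (it held), then the second from the left, which was the loose one. I pressed its far end down, pushed its raised end over until it stood upright against its stop, and handed the job in at about 20 s; no verdict came back.

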